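# Show the set piece through the upright lens

## Task

On the jeweller's counter, slide the small steel setter's pot (the one with the brass ornament on top) along the counter, never lifting or tipping it, until it stands wholly inside the printed double ring behind the lens stand, and let go of it. Then take the round tab on the edge of the hinged lens, which lies folded towards the robot, swing the lens up to its balance point, upright, and finish while still gripping the tab and holding it there: the lens has no stay, so it must neither fall back nor go over onto the piece. Leave the lens folded until the pot is in place, and leave the bottle, tray and loupe alone.

Things in the scene. Friction and masses are not known exactly. Their poses are not given: they have to be found in the camera images.
- pot_center (a point): centre of the steel setter's pot, half-way up: an upright cylinder 56 mm in diameter, 42 mm high, 0.3 to 0.6 kg, loose, black hard pitch and a small brass cross (20 mm wide) on top, reaching 62 mm above the counter. It stands on one of two printed squares left and right of the lens stand (a white bottle on the other). This point is 21 mm above the counter; z up
- ring_center (a point): centre of the printed double ring (thin flat black lines, inner circle 76 mm across, outer 94 mm) where the pot must go; on the counter surface, 75 mm behind the hinge along the stand's +x. The straight way from either square to it is clear
- lens_hinge (a point): middle of the lens's hinge axis, 40 mm above the counter, on the fixed stand (base 36 mm along x, 150 along y; posts 50 mm high, 62 mm either side of the middle; two rubber rests 44 mm high on the robot's side). Hinge axis = this frame's y; x points away from the robot towards the ring; z up. Yaw within 0.3 rad of straight ahead
- lens_tab (a point): centre of the lens's gripping tab: black disc 20 mm in diameter, 14 mm thick, flat faces to the stand's +y and -y, on a narrow stem at mid free edge of the 100 mm wide lens frame, 125 mm from the hinge axis, 21 mm free between disc and frame. 85 mm above the counter when folded, 165 upright. Pinched by its flat faces, it turns between the pads. z runs from hinge to tab
- lens_flap (a joint): angle of the lens, rad: 0 upright, which is its balance point; positive leaning towards the robot, negative leaning over the ring. Stops at 1.2 (folded, where it starts) and -1.2. Nearly frictionless hinge, lens about 0.25 kg: it falls from any other angle
- pot: the same pot; origin at the centre of its underside, z up
- bottle: white plastic bottle 46 mm in diameter, 85 mm high, on the other square; bystander; origin at the centre of its underside
- tray: brass tray 150 by 110 mm, 18 mm high, with small things in it, to the left; bystander; origin at the centre of its underside
- loupe: black loupe 32 mm in diameter, 26 mm high, with a 45 mm steel flap pointing along its -x, to the right; bystander; origin at the centre of the round part's underside
Things that resemble listed ones, but are neither listed nor needed, are in the scene too. Leave any green or pink look-alike of the pot alone.

How it is judged:
By the outcome, as a careful person would: the job done as asked, in the order asked, and still so for the second after the job is handed in, while the arm keeps its last pose, push and grip.
It also fails if it takes over 54 s, if anything falls off the work surface, if the arm or the gripper's body presses on something with over 40 N, if the wrist force passes 120 N, or if a joint passes its speed limit or range.

## Robot

A 6-joint arm with a two-finger parallel gripper is mounted at the origin on the work surface. World frame = base frame: x ahead of the robot, y to its left, z up, the work surface at z = 0. Lengths are in m, angles in rad, forces in N, time in s.
With the tool pointing down it reaches from about 0.25 to 0.775 m from the base axis. Payload 4 kg.
Tool frame: the origin (TCP) lies midway between the tips of the shut fingers; the grasp point (between the pads) lies 19 mm behind it; z points along the fingers, y is the line along which they close (so a half turn about z gives the same grasp; the last joint's range is limited). The gripper opens to 94 mm and grips with 3 to 60 N. Pads are 16 mm wide; open, the fingers measure 119 mm over their backs; the gripper's body (75 mm by 177 mm) begins 78 mm behind the grasp point.
Start: joints at [1.161, 0.087, 1.371, -0, 1.684, -0.103], TCP at [0.166, 0.524, 0.206] pointing down, gripper open.
Joint ranges: [-3.1, 3.1], [-0.76, 2.03], [0.27, 2.55], [-1.08, 4.22], [0.17, 2.65], [-2.57, 2.57]. Speed limits (rad/s): [2.79, 2.79, 3.14, 3.14, 3.14, 3.14].

## Interface

Orientations are given as a unit quaternion [w, x, y, z].
In Python, from workcell import bot, optics gives the robot as it stands. The module is installed in compiled form; this text tells all that it offers.
- The arm moves only by the tool apply_moves, never from a script. Its argument "steps" is a list of rows, each an object with "dr": the turn, a rotation vector about the tool's x, y, z in rad, a list of three; "offset": the shift along the tool's x, y, z in cm, a list of three; "jaw": the opening, from 0 (shut) to 1 (fully open). In form: [{"dr": [wx, wy, wz], "offset": [tx, ty, tz], "jaw": jaw}, ...]. A call has 1 to 5 rows; each row shifts and turns the commanded pose from where the row before left it, along the tool's axes as they then stand; what a row does not reach is not made up. A row lasts 1/8 s, in which the tool goes at most 62.5 mm and 10.7 degrees, less where a joint would pass 70% of its speed; a pose out of reach is approached as far as the arm can. A call with a gripper value outside its range is refused whole. The fingers move at their own pace and stop on an object; "force" is the grip in N (left out, the last holds). Time passes only in rows, so rows that do not move let the fingers close. It gives the time, the measured TCP pose, the force, the opening and the grip force at its end, in the units of the state.
- bot.get_state(): the state, without advancing time (a new reading comes with each control period).
- optics.camera(name): name is "side" or "top"; returns the picture (384x512x3 uint8, blue, green, red); there is no depth.
- optics.camera_model(name): a dict with "K" (3x3 intrinsics, pixels), "R" (3x3) and "t" (3): a world point X has camera coordinates R X + t. Camera axes: x right, y down, z forward; pixel columns grow to the right and rows downward; lengths in m; the calibration is good to about 2 mm. A picture is of the moment at which its call begins. camera_model takes no time and is no camera call.
- bot.job_done(): hands the job in; it is judged then, once.
The state is a dict: "time_s": time; "joint_pos": joint angles; "qvel": joint speeds; "joint_torque": joint torques, N m; "tcp_pos": TCP position; "eef_rot": TCP orientation; "contact_force": force on the tool from outside, world axes, zero at the start; "torque": the same for the moment, N m; "finger_gap": finger opening in m; "grip_force": force on a finger pad.
Only numpy, scipy, OpenCV 4.12 (cv2) and the standard library are available. Lean on these libraries where they do the work, as an engineer would, in place of code of your own. Each camera call takes 0.05 s, during which the arm holds its last target. There are 200 camera calls.

## Working session

There is one attempt and no reset: what is moved stays moved. The work goes in short steps, Python scripts to look and compute and a tool call to move; the robot and the scene stay as the last step left them, time stands still between calls to the robot, and variables do not carry over. Pictures are saved under pics/ and viewed, at most 10 in all, crops included, and the job is handed in when it is done.

Besides the shell and the picture viewer there is one more tool, called after ">>>" in YAML: its name, and indented under it one key for each argument. apply_moves: Moves the arm, as the interface text tells. Its arguments: {"type":"object","properties":{"steps":{"type":"array","items":{"type":"object","properties":{"dr":{"type":"array","items":{"type":"number"}},"offset":{"type":"array","items":{"type":"number"}},"jaw":{"type":"number"}}}},"force":{"type":"number"}},"required":["steps"]}

```bash
mkdir -p pics; python3 - <<'E'
from workcell import bot, optics
import cv2
for n in("top","side"):
    cv2.imwrite(f"pics/{n}0.png",cv2.resize(optics.camera(n),(800,600),interpolation=cv2.INTER_CUBIC))
    m=optics.camera_model(n);print(n,m["K"].tolist(),m["R"].round(4).tolist(),m["t"].round(4).tolist())
print(bot.get_state())
E
```

```text
top [[478.6474948258666, 0.0, 253.6934356421744], [0.0, 478.6474948258666, 195.78013804247936], [0.0, 0.0, 1.0]] [[0.0195, -0.9998, -0.0028], [-0.9764, -0.0185, -0.215], [0.2149, 0.0069, -0.9766]] [0.0374, 0.5729, 1.4868]
side [[361.2430474206382, 0.0, 253.2743314465814], [0.0, 361.2430474206382, 186.62226276167175], [0.0, 0.0, 1.0]] [[0.7529, -0.6578, -0.0193], [-0.3574, -0.3842, -0.8513], [0.5526, 0.6478, -0.5244]] [-0.3782, 0.3319, 0.7841]
{'time_s': 0.1, 'joint_pos': array([ 1.16086200e+00,  8.78796211e-02,  1.37212798e+00,  1.19410329e-05,
        1.68364679e+00, -1.03085664e-01]), 'qvel': array([ 0.00021954, -0.00148331, -0.00331917, -0.00023472, -0.00084748,
        0.00053251]), 'joint_torque': array([ 2.11907281e-03, -3.41255701e+01, -3.03300691e+01,  7.20044668e-02,
        3.05128272e-02, -8.71077350e-05]), 'tcp_pos': array([0.16591415, 0.52382963, 0.20440946]), 'eef_rot': array([-2.67277048e-04,  1.52822389e-01,  9.88253133e-01, -9.95635011e-04]), 'contact_force': array([-0.2611143 ,  0.91236582,  1.00323096]), 'torque': array([-0.08366953, -0.03112128, -0.00831947]), 'grip_force': 0.0, 'finger_gap': 0.0935715259268056}
```

View pics/top0.png

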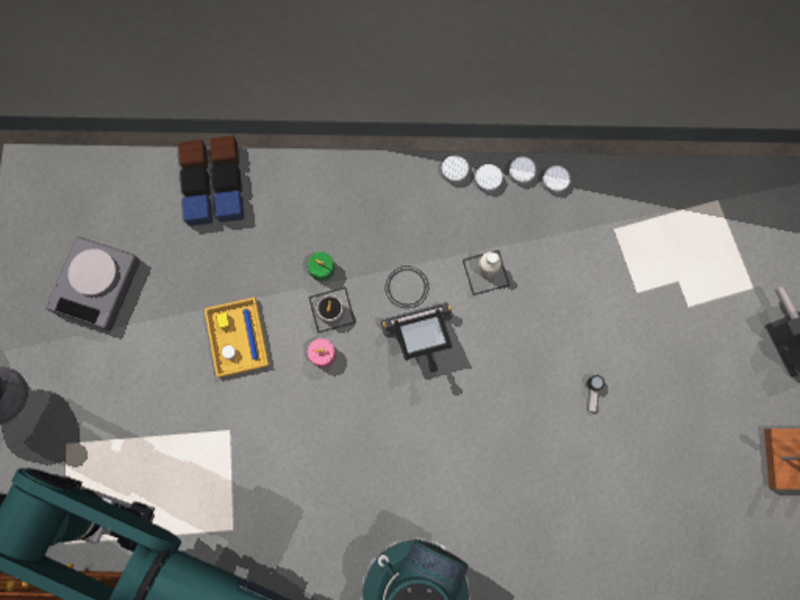

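View pics/side0.png

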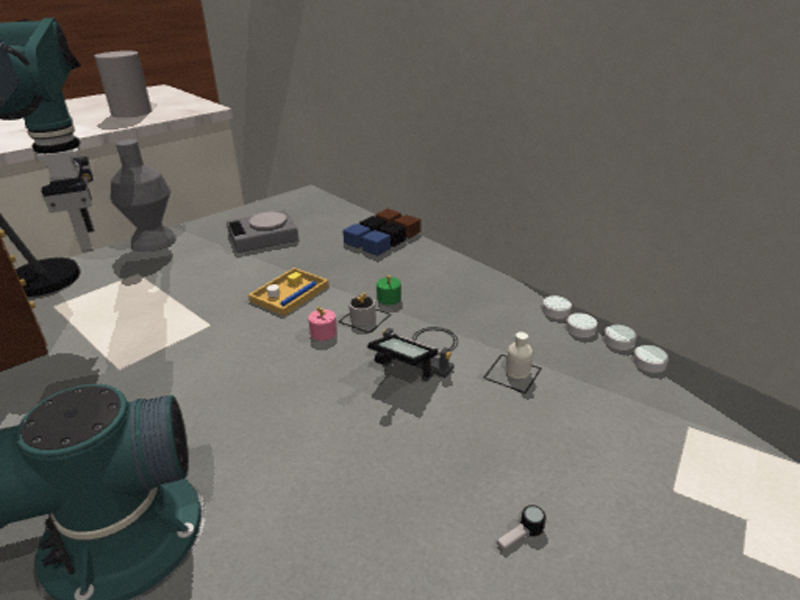

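The top view shows the pot at (330,308), between the green one at (320,264) and the pink one at (321,351). The ring is at (407,286), the bottle at (489,262) and the tab near (432,362). I'll enlarge that area.

```bash
cat > h.py <<'E'
from workcell import bot, optics
import numpy as np, cv2
def unproj(n,u,v,z):
    m=optics.camera_model(n);R=np.array(m["R"]);t=np.array(m["t"])
    d=R.T@np.linalg.inv(m["K"])@[u,v,1];c=-R.T@t
    return c+d*(z-c[2])/d[2]
def proj(n,X):
    m=optics.camera_model(n);p=np.array(m["K"])@(np.array(m["R"])@X+m["t"]);return p[:2]/p[2]
def crop(n,x0,y0,w,h,s,f):
    cv2.imwrite(f,cv2.resize(optics.camera(n)[y0:y0+h,x0:x0+w],None,fx=s,fy=s,interpolation=cv2.INTER_CUBIC))
E
python3 -c "
from h import *
crop('top',190,150,160,100,5,'pics/top1.png')
crop('side',195,165,160,100,5,'pics/side1.png')"
```

```text
(no output)
```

View pics/top1.png

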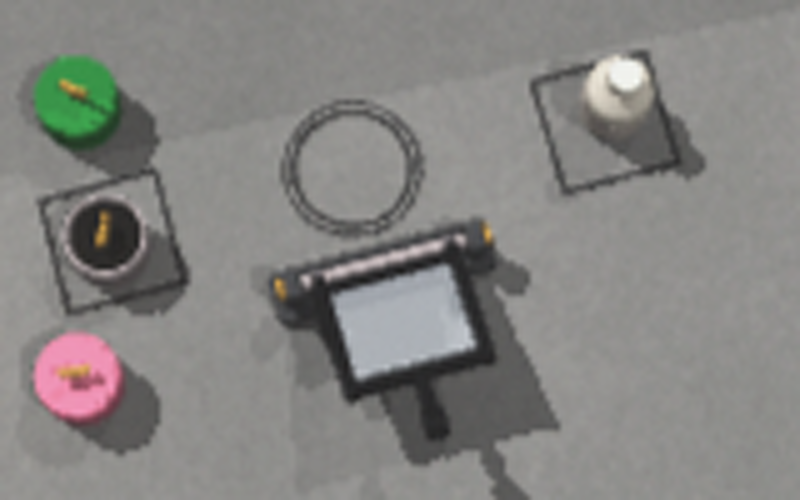

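View pics/side1.png

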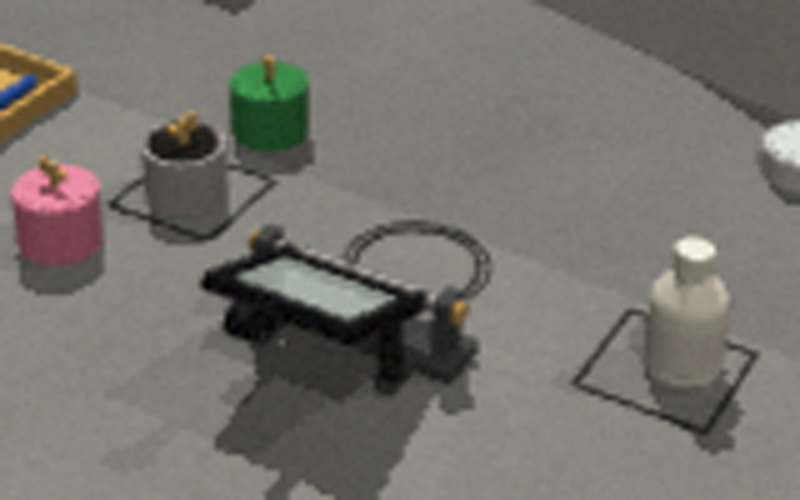

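Crop readings: pot rim centre (105,238), ring centre (353,168), post caps (281,288) and (486,234), tab end about (436,428).

```bash
python3 - <<'E'
from h import *
P=lambda u,v,z:unproj('top',190+u/5-.4,150+v/5-.4,z)
pot=P(105,238,.042);ring=P(353,168,0);a=P(281,288,.045);b=P(486,234,.045);tab=P(434,426,.085)
gr=P(76,98,.042);pk=P(79,376,.042);st=P(429,382,.08)
for n in 'pot ring a b tab gr pk'.split():print(n,globals()[n].round(4))
d=a-b;print('yaw y-axis',np.arctan2(-d[0],d[1]))
d=ring-tab;print('yaw tab-ring',np.arctan2(d[1],d[0]),np.linalg.norm(d[:2]),'expect',.075+.125*np.sin(1.2))
d=ring-pot;print(np.arctan2(d[1],d[0]),np.hypot(*d[:2]))
h=(a+b)/2;print('hinge',h,ring-h)
E
```

```text
pot [0.5691 0.1898 0.042 ]
ring [0.6299 0.0277 0.    ]
a [0.5373 0.0735 0.045 ]
b [ 0.5759 -0.0598  0.045 ]
tab [ 0.4433 -0.0253  0.085 ]
gr [0.6639 0.2127 0.042 ]
pk [0.4774 0.203  0.042 ]
yaw y-axis 0.28137492444005563
yaw tab-ring 0.2765350073730093 0.19388999801167914 expect 0.1915048857459033
-1.2121903546300277 0.17308936350141665
hinge [0.55659876 0.00686232 0.045     ] [ 0.07326692  0.02081526 -0.045     ]
```

Ring, hinge and tab readings agree: yaw is 0.278 and the hinge is at (0.558, 0.007). Moving over the pot.

>>> apply_moves:
  steps:
    - {"dr": [0,0,0],"offset": [-5,-2,0],"jaw": 1}
    - {"dr": [0,0,0],"offset": [-5,-2,0],"jaw": 1}
    - {"dr": [0,0,0],"offset": [-5,-2,0],"jaw": 1}
    - {"dr": [0,0,0],"offset": [-5,-2,0],"jaw": 1}
    - {"dr": [0,0,0],"offset": [-5,-2,0],"jaw": 1}
  force: 8

```text
time_s: 0.82
tcp_pos: [0.3753, 0.3522, 0.2054]
eef_rot: [-0.0, 0.153, 0.988, 0.0]
contact_force: [-0.6, -0.4, 0.6]
finger_gap: 0.0941
grip_force: 0.0
```

>>> apply_moves:
  steps:
    - {"dr": [0,0,0],"offset": [-5,-2,0],"jaw": 1}
    - {"dr": [0,0,0],"offset": [-5,-2,0],"jaw": 1}
    - {"dr": [0,0,0],"offset": [-5,-2,0],"jaw": 1}
    - {"dr": [0,0,0],"offset": [-5,-2,0],"jaw": 1}
    - {"dr": [0,0,-0.16],"offset": [0,0,0],"jaw": 1}

```text
time_s: 1.45
tcp_pos: [0.543, 0.2138, 0.2042]
eef_rot: [-0.001, 0.074, 0.997, -0.001]
contact_force: [-0.6, -0.4, -0.4]
finger_gap: 0.0941
grip_force: 0.0
```

>>> apply_moves:
  steps:
    - {"dr": [0,0,-0.17],"offset": [0,0,0],"jaw": 1}
    - {"dr": [0,0,-0.17],"offset": [0,0,0],"jaw": 1}
    - {"dr": [0,0,-0.16],"offset": [0,0,0],"jaw": 1}
    - {"dr": [0,0,0],"offset": [0,0,0],"jaw": 1}

```text
time_s: 1.95
tcp_pos: [0.5406, 0.2168, 0.2051]
eef_rot: [-0.0, -0.175, 0.985, 0.0]
contact_force: [0.6, 0.6, -0.7]
finger_gap: 0.0945
grip_force: 0.0
```

```bash
cat >> h.py <<'E'
from scipy.spatial.transform import Rotation as Ro
def state():
    s=bot.get_state();w,x,y,z=s['eef_rot'];return s,Ro.from_quat([x,y,z,w])
def goto(p,Rt=None):
    s,R=state()
    print('t',s['time_s'],'tcp',s['tcp_pos'].round(4),'F',s['contact_force'].round(1),'gap',round(s['finger_gap'],4),s['grip_force'],'j',s['joint_pos'].round(2))
    print('offset cm',(R.inv().apply(np.array(p)-s['tcp_pos'])*100).round(2))
    print('toolaxes\n',R.as_matrix().round(3))
    if Rt is not None: print('dr',(R.inv()*Rt).as_rotvec().round(3))
def down(yaw):  # tool y at world angle yaw
    c,s=np.cos(yaw),np.sin(yaw);return Ro.from_matrix(np.array([[-s,c,0],[c,s,0],[0,0,-1]]).T.reshape(3,3) if 0 else np.column_stack([[-s,c,0],[c,s,0],[0,0,-1]]))
E
python3 -c "
from h import *
goto([.5691,.1898,.10],down(1.92))
crop('top',190,150,160,100,5,'pics/top2.png')"
```

```text
t 1.95 tcp [0.5406 0.2168 0.2051] F [ 0.6  0.6 -0.7] gap 0.0945 0.0 j [ 0.28  0.16  1.29  0.    1.69 -1.64]
offset cm [-1.75 -3.51 10.51]
toolaxes
 [[-0.939 -0.344 -0.001]
 [-0.344  0.939 -0.   ]
 [ 0.001  0.    -1.   ]]
dr [ 0.    -0.001  0.002]
```

>>> apply_moves:
  steps:
    - {"dr": [0,0,0],"offset": [-1.75,-3.5,0],"jaw": 1}
    - {"dr": [0,0,0],"offset": [0,0,4],"jaw": 1}
    - {"dr": [0,0,0],"offset": [0,0,4],"jaw": 1}
    - {"dr": [0,0,0],"offset": [0,0,4],"jaw": 1}
    - {"dr": [0,0,0],"offset": [0,0,0],"jaw": 1}

```text
time_s: 2.62
tcp_pos: [0.5663, 0.1893, 0.0812]
eef_rot: [-0.005, -0.175, 0.985, -0.0]
contact_force: [0.2, 0.1, -0.3]
finger_gap: 0.094
grip_force: 0.0
```

```bash
python3 -c "
from h import *
goto([.5691,.1898,.010],down(1.92))
crop('side',195,165,160,100,5,'pics/side2.png')"
```

```text
t 2.625 tcp [0.5663 0.1893 0.0812] F [ 0.2  0.1 -0.3] gap 0.094 0.0 j [ 0.23  0.25  1.43  0.    1.47 -1.69]
offset cm [-0.35 -0.06  7.11]
toolaxes
 [[-0.939 -0.344 -0.009]
 [-0.344  0.939 -0.002]
 [ 0.009  0.001 -1.   ]]
dr [ 0.001 -0.009  0.002]
```

View pics/side2.png

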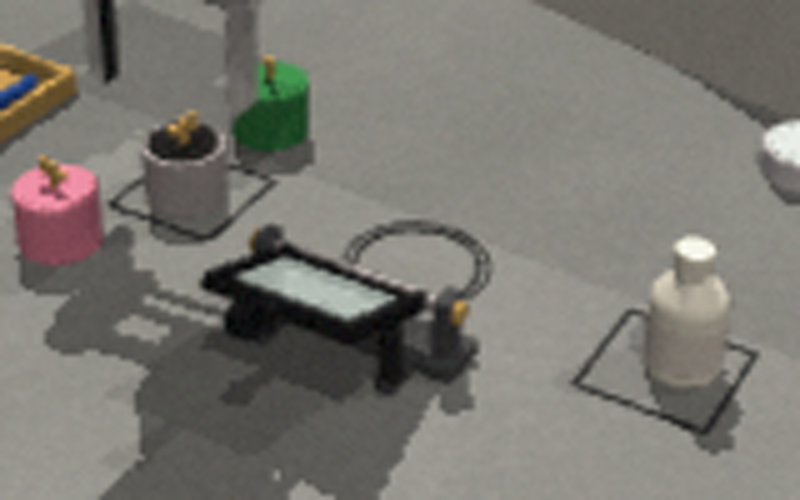

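The fingers straddle the pot, with tips at (105,75) and (240,110) and the pot at (185,140). Descending and gripping lightly.

>>> apply_moves:
  steps:
    - {"dr": [0,0,0],"offset": [-0.2,0,3],"jaw": 1}
    - {"dr": [0,0,0],"offset": [0,0,2.5],"jaw": 1}
    - {"dr": [0,0,0],"offset": [0,0,1.4],"jaw": 1}
    - {"dr": [0,0,0],"offset": [0,0,0],"jaw": 1}
    - {"dr": [0,0,0],"offset": [0,0,0],"jaw": 1}

```text
time_s: 3.3
tcp_pos: [0.5725, 0.1911, 0.0184]
eef_rot: [0.002, -0.176, 0.984, 0.0]
contact_force: [-0.0, 0.0, 0.9]
finger_gap: 0.0942
grip_force: 0.0
```

>>> apply_moves:
  steps:
    - {"dr": [0,0,0],"offset": [0,0,0],"jaw": 0.65}
    - {"dr": [0,0,0],"offset": [0,0,0],"jaw": 0.62}
    - {"dr": [0,0,0],"offset": [0,0,0],"jaw": 0.55}
    - {"dr": [0,0,0],"offset": [0,0,0],"jaw": 0.5}
    - {"dr": [0,0,0],"offset": [0,0,0],"jaw": 0.4}
  force: 8

```text
time_s: 3.92
tcp_pos: [0.5714, 0.1902, 0.0165]
eef_rot: [0.0, -0.176, 0.984, -0.0]
contact_force: [0.4, -0.3, 0.3]
finger_gap: 0.0561
grip_force: 8.0
```

```bash
python3 -c "
from h import *
goto([.6299,.0277,.010],down(1.92))"
```

```text
t 3.925 tcp [0.5714 0.1902 0.0165] F [ 0.4 -0.3  0.3] gap 0.0561 8.00013855099678 j [ 0.23  0.31  1.49 -0.    1.34 -1.7 ]
offset cm [  0.13 -17.28   0.67]
toolaxes
 [[-0.938 -0.346  0.   ]
 [-0.346  0.938 -0.001]
 [-0.    -0.001 -1.   ]]
dr [-0.001  0.     0.004]
```

>>> apply_moves:
  steps:
    - {"dr": [0,0,0],"offset": [0,-1,0],"jaw": 0.4}
    - {"dr": [0,0,0],"offset": [0,-2,0],"jaw": 0.4}
    - {"dr": [0,0,0],"offset": [0,-2,0],"jaw": 0.4}
    - {"dr": [0,0,0],"offset": [0,-2,0],"jaw": 0.4}
    - {"dr": [0,0,0],"offset": [0.1,-1,0],"jaw": 0.4}

```text
time_s: 4.55
tcp_pos: [0.5985, 0.1137, 0.0166]
eef_rot: [0.0, -0.175, 0.985, 0.0]
contact_force: [-1.0, 4.1, 1.1]
finger_gap: 0.0554
grip_force: 8.0
```

```bash
python3 -c "
from h import *
goto([.6299,.0277,.0165],down(1.92))"
```

```text
t 4.55 tcp [0.5985 0.1137 0.0166] F [-1.   4.1  1.1] gap 0.0554 8.00036072731018 j [ 0.09  0.32  1.48  0.    1.34 -1.83]
offset cm [ 0.02 -9.16  0.  ]
toolaxes
 [[-0.939 -0.344  0.   ]
 [-0.344  0.939  0.   ]
 [-0.     0.    -1.   ]]
dr [0.    0.    0.002]
```

>>> apply_moves:
  steps:
    - {"dr": [0,0,0],"offset": [0,-2,0],"jaw": 0.4}
    - {"dr": [0,0,0],"offset": [0,-2,0],"jaw": 0.4}
    - {"dr": [0,0,0],"offset": [0,-2,0],"jaw": 0.4}
    - {"dr": [0,0,0],"offset": [0,-2,0],"jaw": 0.4}
    - {"dr": [0,0,0],"offset": [0,-1,0],"jaw": 0.4}

```text
time_s: 5.18
tcp_pos: [0.6294, 0.0296, 0.0166]
eef_rot: [0.0, -0.175, 0.985, 0.0]
contact_force: [-2.2, 4.0, 3.2]
finger_gap: 0.056
grip_force: 8.0
```

>>> apply_moves:
  steps:
    - {"dr": [0,0,0],"offset": [0,0,0],"jaw": 0.4}
    - {"dr": [0,0,0],"offset": [0,0,0],"jaw": 0.4}

```text
time_s: 5.42
tcp_pos: [0.6296, 0.029, 0.0166]
eef_rot: [0.0, -0.176, 0.984, -0.002]
contact_force: [0.3, -3.7, 1.4]
finger_gap: 0.0557
grip_force: 8.0
```

```bash
python3 -c "
from h import *
goto([.6299,.0277,.0165],down(1.92))
a=optics.camera('side')[190:240,245:305];b=optics.camera('top')[155:215,225:297]
f=lambda i:cv2.resize(i,(400,400*i.shape[0]//i.shape[1]),interpolation=cv2.INTER_CUBIC)
a,b=f(a),f(b);h=max(len(a),len(b));p=lambda i:np.pad(i,((0,h-len(i)),(0,0),(0,0)))
cv2.imwrite('pics/ring3.png',np.hstack([p(a),p(b)]))"
```

```text
t 5.425 tcp [0.6296 0.029  0.0166] F [ 0.3 -3.7  1.4] gap 0.0557 8.00026461482048 j [-0.04  0.37  1.42 -0.    1.35 -1.96]
offset cm [ 0.02 -0.14  0.01]
toolaxes
 [[-0.938 -0.346  0.002]
 [-0.346  0.938 -0.003]
 [-0.    -0.004 -1.   ]]
dr [-0.004  0.     0.004]
```

View pics/ring3.png

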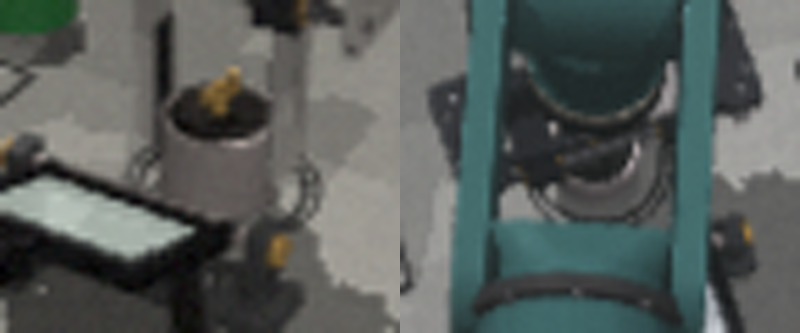

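The pot stands inside the ring, with ring lines visible on both sides of it. Releasing and rising.

>>> apply_moves:
  steps:
    - {"dr": [0,0,0],"offset": [0,0,0],"jaw": 0.7}
    - {"dr": [0,0,0],"offset": [0,0,0],"jaw": 0.9}
    - {"dr": [0,0,0],"offset": [0,0,0],"jaw": 1}
    - {"dr": [0,0,0],"offset": [0,0,-2],"jaw": 1}
    - {"dr": [0,0,0],"offset": [0,0,-5],"jaw": 1}

```text
time_s: 6.15
tcp_pos: [0.6269, 0.0311, 0.085]
eef_rot: [-0.003, -0.176, 0.984, 0.001]
contact_force: [0.2, 0.7, -1.2]
finger_gap: 0.0937
grip_force: 0.0
```

>>> apply_moves:
  steps:
    - {"dr": [0,0,0],"offset": [0,0,-5],"jaw": 1}
    - {"dr": [0,0,0],"offset": [0,0,-5],"jaw": 1}
    - {"dr": [0,0,0],"offset": [0,0,-4],"jaw": 1}
    - {"dr": [0,0,0],"offset": [0,0,0],"jaw": 1}

```text
time_s: 6.65
tcp_pos: [0.6311, 0.031, 0.2336]
eef_rot: [0.006, -0.176, 0.984, -0.001]
contact_force: [0.4, 0.4, 0.0]
finger_gap: 0.0942
grip_force: 0.0
```

```bash
python3 -c "
from h import *
goto([.445,-.025,.17],down(1.849))"
```

```text
t 6.65 tcp [0.6311 0.031  0.2336] F [0.4 0.4 0. ] gap 0.0942 0.0 j [-0.04  0.26  1.12  0.    1.75 -1.96]
offset cm [19.46  1.22  6.14]
toolaxes
 [[-0.938 -0.346  0.012]
 [-0.346  0.938 -0.   ]
 [-0.011 -0.004 -1.   ]]
dr [-0.004  0.011  0.075]
```

>>> apply_moves:
  steps:
    - {"dr": [0,0,0.076],"offset": [0,0,0],"jaw": 1}
    - {"dr": [0,0,0],"offset": [5,-0.05,1],"jaw": 0.9}
    - {"dr": [0,0,0],"offset": [5,-0.05,1],"jaw": 0.8}
    - {"dr": [0,0,0],"offset": [5,-0.05,1],"jaw": 0.7}
    - {"dr": [0,0,0],"offset": [4.5,-0.1,1],"jaw": 0.6}

```text
time_s: 7.28
tcp_pos: [0.4397, -0.025, 0.185]
eef_rot: [-0.001, -0.138, 0.99, 0.0]
contact_force: [0.3, -1.2, 0.6]
finger_gap: 0.0595
grip_force: 0.0
```

>>> apply_moves:
  steps:
    - {"dr": [0,0,0],"offset": [0,0,2],"jaw": 0.6}
    - {"dr": [0,0,0],"offset": [0,0,0],"jaw": 0.6}
    - {"dr": [0,0,0],"offset": [0,0,0],"jaw": 0.6}

```text
time_s: 7.65
tcp_pos: [0.4423, -0.0247, 0.1666]
eef_rot: [-0.0, -0.138, 0.99, 0.0]
contact_force: [0.2, -0.8, -0.4]
finger_gap: 0.0566
grip_force: 0.0
```

```bash
python3 -c "
from h import *
goto([.445,-.025,.066],down(1.849))
a=optics.camera('side')[185:260,235:325];b=optics.camera('top')[155:255,225:315]
f=lambda i:cv2.resize(i,(400,400*i.shape[0]//i.shape[1]),interpolation=cv2.INTER_CUBIC)
a,b=f(a),f(b);h=max(len(a),len(b));p=lambda i:np.pad(i,((0,h-len(i)),(0,0),(0,0)))
cv2.imwrite('pics/tab4.png',np.hstack([p(a),p(b)]))"
```

```text
t 7.65 tcp [ 0.4423 -0.0247  0.1666] F [ 0.2 -0.8 -0.4] gap 0.0566 0.0 j [-0.18 -0.14  1.67  0.    1.61 -2.03]
offset cm [-0.25 -0.1  10.06]
toolaxes
 [[-0.962 -0.274 -0.   ]
 [-0.274  0.962  0.   ]
 [ 0.     0.    -1.   ]]
dr [ 0.    -0.    -0.001]
```

View pics/tab4.png

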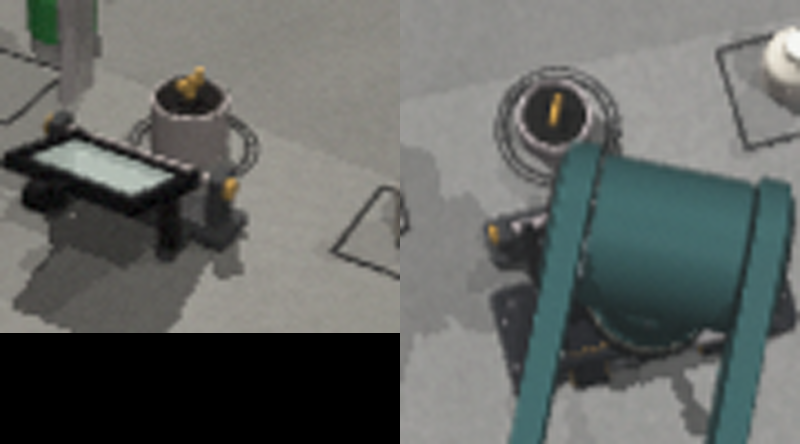

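The pot stands centred in the ring: rim at (553,117), ring at (558,125). Descending over the tab.

>>> apply_moves:
  steps:
    - {"dr": [0,0,0],"offset": [-0.2,-0.1,3],"jaw": 0.6}
    - {"dr": [0,0,0],"offset": [0,0,3],"jaw": 0.6}
    - {"dr": [0,0,0],"offset": [0,0,2.5],"jaw": 0.6}
    - {"dr": [0,0,0],"offset": [0,0,1.5],"jaw": 0.6}
    - {"dr": [0,0,0],"offset": [0,0,0],"jaw": 0.6}

```text
time_s: 8.38
tcp_pos: [0.444, -0.0251, 0.0658]
eef_rot: [-0.001, -0.138, 0.99, 0.0]
contact_force: [-1.1, 0.1, 0.6]
finger_gap: 0.0567
grip_force: 0.0
```

>>> apply_moves:
  steps:
    - {"dr": [0,0,0],"offset": [0,0,0],"jaw": 0.6}
    - {"dr": [0,0,0],"offset": [0,0,0],"jaw": 0.5}
    - {"dr": [0,0,0],"offset": [0,0,0],"jaw": 0.35}
    - {"dr": [0,0,0],"offset": [0,0,0],"jaw": 0.28}
  force: 5

```text
time_s: 8.88
tcp_pos: [0.4446, -0.0253, 0.0669]
eef_rot: [0.0, -0.138, 0.99, -0.0]
contact_force: [-0.4, 1.3, -0.1]
finger_gap: 0.0305
grip_force: 0.0
```

```bash
python3 -c "
from h import *
goto([.445,-.025,.066],down(1.849))
a=optics.camera('side')[180:260,195:295];
b=optics.camera('top')[205:255,245:308]
cv2.imwrite('pics/tab5.png',np.hstack([cv2.resize(i,(400,320),interpolation=cv2.INTER_CUBIC) for i in(a,b)]))"
```

```text
t 8.875 tcp [ 0.4446 -0.0253  0.0669] F [-0.4  1.3 -0.1] gap 0.0305 0.0 j [-0.18 -0.08  1.82  0.    1.4  -2.03]
offset cm [-0.05  0.02  0.09]
toolaxes
 [[-0.962 -0.274  0.001]
 [-0.274  0.962 -0.   ]
 [-0.001 -0.    -1.   ]]
dr [-0.     0.001 -0.001]
```

View pics/tab5.png

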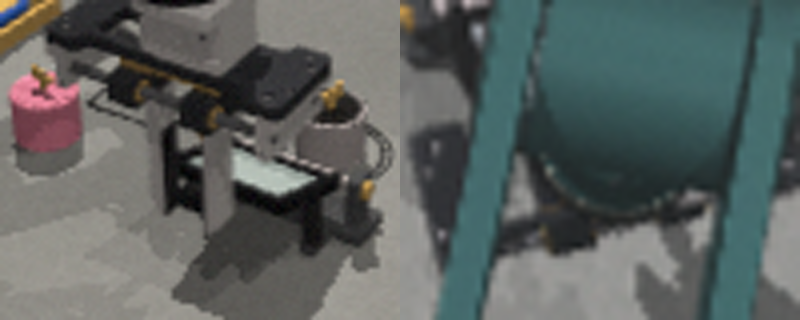

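The two fingers stand in front of the frame's free edge at (160,200) and (220,200), with the tab hidden between them. Closing gently.

>>> apply_moves:
  steps:
    - {"dr": [0,0,0],"offset": [0,0,0],"jaw": 0.22}
    - {"dr": [0,0,0],"offset": [0,0,0],"jaw": 0.18}
    - {"dr": [0,0,0],"offset": [0,0,0],"jaw": 0.14}
    - {"dr": [0,0,0],"offset": [0,0,0],"jaw": 0.1}
    - {"dr": [0,0,0],"offset": [0,0,0],"jaw": 0.1}
  force: 5

```text
time_s: 9.6
tcp_pos: [0.445, -0.0271, 0.0667]
eef_rot: [0.0, -0.138, 0.99, -0.002]
contact_force: [0.5, -5.0, -0.9]
finger_gap: 0.0138
grip_force: 5.0
```

>>> apply_moves:
  steps:
    - {"dr": [0,0,0],"offset": [0,-0.2,0],"jaw": 0}
    - {"dr": [0,0,0],"offset": [0,0,0],"jaw": 0}
    - {"dr": [0,0,0],"offset": [0,0,0],"jaw": 0}
  force: 10

```text
time_s: 9.98
tcp_pos: [0.4448, -0.0272, 0.0664]
eef_rot: [-0.0, -0.138, 0.99, 0.0]
contact_force: [1.3, -1.3, -0.6]
finger_gap: 0.0137
grip_force: 10.0
```

>>> apply_moves:
  steps:
    - {"dr": [0,0,0],"offset": [-0.51,0,-1.14],"jaw": 0}
    - {"dr": [0,0,0],"offset": [-0.62,0,-1.085],"jaw": 0}
    - {"dr": [0,0,0],"offset": [-0.73,0,-1.015],"jaw": 0}
    - {"dr": [0,0,0],"offset": [-0.82,0,-0.94],"jaw": 0}
    - {"dr": [0,0,0],"offset": [0,0,0],"jaw": 0}
  force: 20

```text
time_s: 10.6
tcp_pos: [0.4716, -0.0193, 0.1094]
eef_rot: [0.001, -0.139, 0.99, 0.0]
contact_force: [-0.3, -0.2, 0.7]
finger_gap: 0.0135
grip_force: 20.0
```

>>> apply_moves:
  steps:
    - {"dr": [0,0,0],"offset": [-0.915,0,-0.85],"jaw": 0}
    - {"dr": [0,0,0],"offset": [-0.995,0,-0.755],"jaw": 0}
    - {"dr": [0,0,0],"offset": [-1.065,0,-0.655],"jaw": 0}
    - {"dr": [0,0,0],"offset": [-1.125,0,-0.545],"jaw": 0}
    - {"dr": [0,0,0],"offset": [0,0,0],"jaw": 0}

```text
time_s: 11.22
tcp_pos: [0.5112, -0.0077, 0.1369]
eef_rot: [0.001, -0.139, 0.99, 0.001]
contact_force: [-1.4, 3.5, 0.4]
finger_gap: 0.0139
grip_force: 20.0
```

```bash
python3 -c "
from h import *
goto([.5578,.0071,.146],down(1.849))
crop('side',195,145,160,120,5,'pics/side6.png')"
```

```text
t 11.225 tcp [ 0.5112 -0.0077  0.1369] F [-1.4  3.5  0.4] gap 0.0139 19.998518228530884 j [-0.13  0.02  1.57  0.    1.54 -1.98]
offset cm [-4.89  0.15 -0.9 ]
toolaxes
 [[-0.962 -0.274  0.001]
 [-0.274  0.962  0.002]
 [-0.002  0.001 -1.   ]]
dr [ 0.001  0.002 -0.   ]
```

View pics/side6.png

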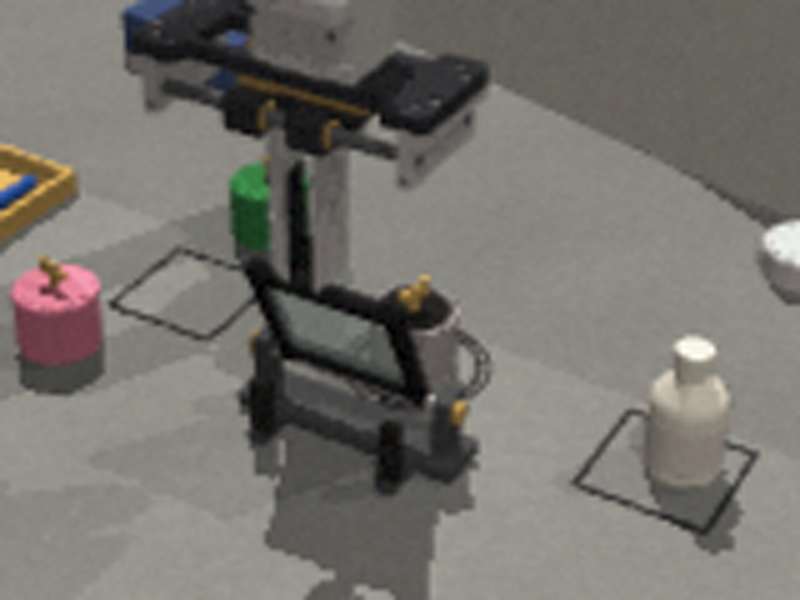

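The lens has risen in the grip and leans about 0.4 rad towards the robot; its top edge is at (340,300). I'll complete the arc, easing sideways.

>>> apply_moves:
  steps:
    - {"dr": [0,0,0],"offset": [-1.17,0.05,-0.43],"jaw": 0}
    - {"dr": [0,0,0],"offset": [-1.21,0.05,-0.31],"jaw": 0}
    - {"dr": [0,0,0],"offset": [-1.235,0.05,-0.185],"jaw": 0}
    - {"dr": [0,0,0],"offset": [-0.8,0,-0.05],"jaw": 0}
    - {"dr": [0,0,0],"offset": [0,0,0],"jaw": 0}

```text
time_s: 11.9
tcp_pos: [0.5535, 0.0047, 0.1466]
eef_rot: [0.001, -0.138, 0.99, -0.0]
contact_force: [-1.0, 0.3, 1.7]
finger_gap: 0.0137
grip_force: 20.0
```

>>> apply_moves:
  steps:
    - {"dr": [0,0,0],"offset": [-0.4,0,-0.01],"jaw": 0}
    - {"dr": [0,0,0],"offset": [0,0,0],"jaw": 0}
    - {"dr": [0,0,0],"offset": [0,0,0],"jaw": 0}

```text
time_s: 12.28
tcp_pos: [0.5563, 0.0055, 0.1467]
eef_rot: [0.001, -0.138, 0.99, -0.0]
contact_force: [-1.5, -1.3, 2.9]
finger_gap: 0.0138
grip_force: 20.0
```

```bash
python3 -c "
from h import *
goto([.5578,.0071,.146],down(1.849))
X=lambda xs,ys,z:np.array([.5578+xs*.9616-ys*.2744,.0071+xs*.2744+ys*.9616,z])
for q in[(0,0,.165),(0,.05,.134),(0,-.05,.134),(0,-.062,.04),(0,.062,.04)]:
  print(q,((proj('side',X(*q))+.4-[215,155])*[6.4,6]).round(1))
crop('side',215,155,100,100,6,'pics/side7.png')
i=cv2.imread('pics/side7.png');cv2.imwrite('pics/side7.png',cv2.resize(i,(640,600)))"
```

```text
t 12.275 tcp [0.5563 0.0055 0.1467] F [-1.5 -1.3  2.9] gap 0.0138 19.998326897621155 j [-0.09  0.12  1.45 -0.    1.57 -1.94]
offset cm [-0.18  0.11  0.07]
toolaxes
 [[-0.962 -0.273  0.001]
 [-0.273  0.962 -0.001]
 [-0.001 -0.001 -1.   ]]
dr [-0.001  0.001 -0.001]
(0, 0, 0.165) [325.2 169.3]
(0, 0.05, 0.134) [231.2 196.6]
(0, -0.05, 0.134) [423.9 255.4]
(0, -0.062, 0.04) [442.8 425.2]
(0, 0.062, 0.04) [214.8 346.9]
```

View pics/side7.png

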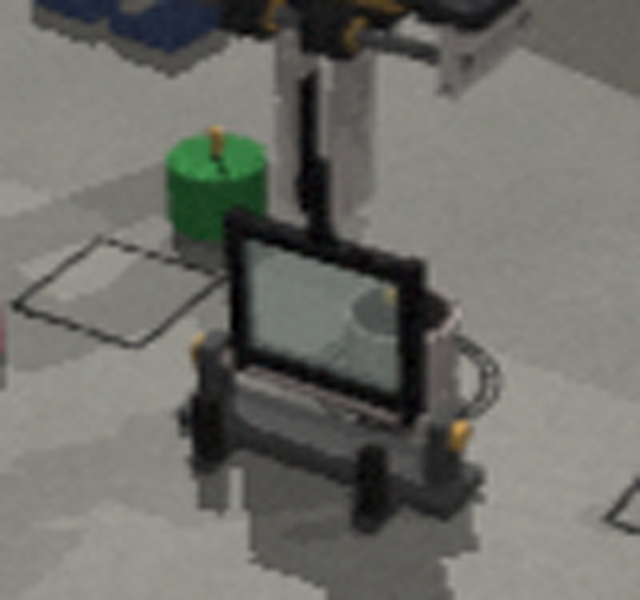

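>>> apply_moves:
  steps:
    - {"dr": [0,0,0],"offset": [0,0,0],"jaw": 0}
    - {"dr": [0,0,0],"offset": [0,0,0],"jaw": 0}
    - {"dr": [0,0,0],"offset": [0,0,0],"jaw": 0}

```text
time_s: 12.7
tcp_pos: [0.5563, 0.0056, 0.1467]
eef_rot: [0.001, -0.138, 0.99, -0.0]
contact_force: [-1.1, -1.1, 5.7]
finger_gap: 0.0142
grip_force: 20.0
```

>>> apply_moves:
  steps:
    - {"dr": [0,0,0],"offset": [0,0,0],"jaw": 0}

```text
time_s: 12.82
tcp_pos: [0.5563, 0.0056, 0.1467]
eef_rot: [0.001, -0.138, 0.99, -0.0]
contact_force: [-1.0, -2.2, 5.4]
finger_gap: 0.0138
grip_force: 20.0
```

>>> apply_moves:
  steps:
    - {"dr": [0,0,0],"offset": [0,0,-0.05],"jaw": 0}
    - {"dr": [0,0,0],"offset": [0,0,0],"jaw": 0}
    - {"dr": [0,0,0],"offset": [0,0,0],"jaw": 0}
    - {"dr": [0,0,0],"offset": [0,0,0],"jaw": 0}

```text
time_s: 13.32
tcp_pos: [0.5562, 0.0056, 0.1467]
eef_rot: [0.0, -0.138, 0.99, -0.0]
contact_force: [0.2, -4.0, 3.6]
finger_gap: 0.0138
grip_force: 20.0
```

Everything holds steady. The tab has moved 116 mm forward and 80 mm up, which matches upright. Handing in.

```bash
python3 -c "
from workcell import bot
print(bot.job_done())"
```

```text
the job is handed in; nothing more can be done
None
```

I slid the pot into the double ring and released it, then swung the lens up to within about 0.02 rad of upright and handed the job in at 13.3 s with the tab still gripped; the judging result was not shown.

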